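# Push a gearbox selector lever through its gate to the green speed

### The job

The black-knobbed lever on the grey gearbox on the chest stands in the near slot of the middle column. Push it with the fingers through the gate, back to the middle cross-way, along it to the side where the green disc is, and fully home into the slot that ends at the green disc, without putting it into any other slot on the way. Push only, without forcing it, and never pinch the knob between the fingers; leave the ink bottles and tape where they are, and end clear of the lever.

Things in the scene. Friction and masses are not known exactly. Their poses are not given: they have to be found in the camera images.
- gearbox: Grey gearbox fixed on the flat black lid of the blue chest, 199 mm above the cabinet top, casing 132 (x) x 124 (y) mm, gate plate on top at 90 mm. Origin at the centre of its underside, below the lever's pivot. x points to the motor at the back ("far"), y to the step pulley ("left"), z up; the robot stands on its -x side ("near"). Motor to x = 121 mm, up to 87 mm high; pulley to y = 112 mm
- gate (a point): Centre of the steel gate plate's top face, 90 mm above the gearbox origin, same axes. Three columns of slots along x (a far and a near slot in each, ends at x = +36 and -36 mm; columns at y = +25, 0, -25 mm) are joined half-way by one cross-way along y at x = 0. Slots are 15 mm wide with rounded corners at the cross-way; the lever stem is 9 mm thick
- throw (a joint): Lever's far/near swing in rad: 0 = in the cross-way, +0.33 = fully home in a far slot (stop), -0.33 = fully home in a near slot (stop). It can change column only within about 0.035 of 0. It starts between -0.33 and -0.22. No spring: the lever stays where it is left (friction, about 1.8 N at the knob)
- cross (a joint): Lever's sideways swing in rad: +0.30 = left column (stop), 0 = middle column, -0.30 = right column (stop); play in a slot about 0.035. Both joints turn about a pivot 5 mm above the gearbox origin: with throw a and cross b the knob centre is at x = 125 sin a, y = 125 cos a sin b, z = 5 + 125 cos a cos b (mm, gearbox frame)
- knob (a point): Centre of the lever's knob: black rounded block, 36 x 36 x 36 mm, sides square to the gearbox axes when the lever is upright, tilting with the lever; centre 125 mm along the lever from the pivot (330 mm above the cabinet when upright)
- green_disc: Green enamel disc, 19 mm across, 2.5 mm thick, on the gate plate at the end of one of the four outer slots (gearbox frame x = +48 or -48, y = +32 or -32 mm; which one varies). Origin at the centre of its underside. With the lever fully home in that slot the knob centre is about 8 mm from it seen from above
- red_disc: Red disc of the same kind at another outer slot
- yellow_disc: Yellow disc of the same kind at another outer slot
- blue_disc: Blue disc of the same kind at another outer slot
- knob_far: Far side of the knob (fixed to it, origin on that side 11.5 mm from the lever's axis, 125 mm below the knob centre along the lever). Listed only because touching two opposite sides of the knob at once counts as pinching
- knob_near: Near side of the knob (fixed to it, origin on that side 11.5 mm from the lever's axis, 125 mm below the knob centre along the lever). Listed only because touching two opposite sides of the knob at once counts as pinching
- knob_left: Left side of the knob (fixed to it, origin on that side 11.5 mm from the lever's axis, 125 mm below the knob centre along the lever). Listed only because touching two opposite sides of the knob at once counts as pinching
- knob_right: Right side of the knob (fixed to it, origin on that side 11.5 mm from the lever's axis, 125 mm below the knob centre along the lever). Listed only because touching two opposite sides of the knob at once counts as pinching
- ink_red: Loose red ink bottle, 35 x 36 x 63 mm, on the chest to the right of the gearbox; origin at the centre of its underside. A bystander
- ink_black: Loose black ink bottle with a cream label, 42 x 43 x 60 mm, on the chest to the right of the gearbox, further back; origin at the centre of its underside. A bystander
- black_tape: Loose roll of black tape, 53 x 51 x 19 mm, lying flat on the chest behind the pulley; origin at the centre of its underside. A bystander

How it is judged:
By the outcome, as a careful person would: the job done as asked, in the order asked, and still so for the second after the job is handed in, with the robot touching nothing.
It also fails if it takes over 59 s, if anything falls off the work surface, if the arm or the gripper's body presses on something with over 40 N, if the wrist force passes 120 N, or if a joint passes its speed limit or range.

### The arm

A 6-joint arm with a two-finger parallel gripper is mounted at the origin on a cart in front of the work surface, level with it; the furniture and walls round the work are solid. World frame = base frame: x ahead of the robot, y to its left, z up, the work surface at z = 0. Lengths are in m, angles in rad, forces in N, time in s.
With the tool pointing down it reaches from about 0.35 to 0.975 m from the base axis. Payload 4.9 kg.
Tool frame: the origin (TCP) lies at the very end of the fingers, on their centre line; the grasp point (between the pads) lies 19 mm behind it; z points along the fingers, y is the line along which they close (so a half turn about z gives the same grasp; the last joint's range is limited). The gripper opens to 85 mm and grips with 20 to 120 N. Pads are 22 mm wide; open, the fingers measure 114 mm over their backs; the gripper's body (76 mm by 85 mm) begins 54 mm behind the grasp point. The pads swing forward as they close: fully open they stand 13 mm farther back than shut.
Start: joints at [1.212, 0.053, 1.613, -0, 1.476, -0.119], TCP at [0.148, 0.607, 0.231] pointing down, gripper open.
Joint ranges: [-3.01, 3.01], [-1.01, 2.22], [0.06, 2.58], [-1.02, 4.17], [0.09, 2.62], [-3.14, 3.14]. Speed limits (rad/s): [2.57, 2.57, 3.14, 3.14, 3.14, 3.14].

### API

Orientations are given as a rotation vector (axis times angle).
In Python, from station import ctrl, imaging gives the robot as it stands.
- The arm moves only by the tool play_rows, never from a script. Its argument "series" is a list of rows, each a list of 3 entries, a list of its own where there are three numbers: the opening, from 0 (shut) to 1 (fully open), then the shift along the tool's x, y, z each as a share of 0.05 m, from -1 to 1, then the turn, a rotation vector about the tool's x, y, z each as a share of 8 degrees, from -1 to 1. In form: [[grip, [dx, dy, dz], [ax, ay, az]], ...]. A call has 1 to 8 rows; each row shifts and turns the commanded pose from where the row before left it, along the tool's axes as they then stand; what a row does not reach is not made up. A row lasts 1/8 s, in which the tool goes at most 62.5 mm and 10.7 degrees, less where a joint would pass 70% of its speed; a pose out of reach is approached as far as the arm can. A call with a number of a shift or a turn outside -1 to 1 is refused whole. A call with a gripper value outside its range is refused whole. The fingers move at their own pace and stop on an object; "force" is the grip in N (left out, the last holds). Time passes only in rows, so rows that do not move let the fingers close. It gives the time, the measured TCP pose, the force, the opening and the grip force at its end, in the units of the state.
- ctrl.get_obs(): the state, without advancing time (a new reading comes with each control period).
- imaging.get_image(name): name is "scene" or "top" or "wrist"; returns a dict with "color" (384x512x3 uint8, blue, green, red), "fx", "fy", "cx", "cy" (pixels), "extrinsics" (4x4, takes a point from world to camera coordinates); the wrist camera has in their place "hand_eye" (4x4, takes a point from camera to tool coordinates, whose origin is the TCP and whose axes are the flange's). Camera axes: x right, y down, z forward; pixel columns grow to the right and rows downward; lengths in m; the calibration is good to about 2 mm. A picture is of the moment at which its call begins: read the wrist's pose just before it. There is no depth.
- ctrl.finish_job(): hands the job in; it is judged then, once.
The state is a dict: "t": time; "q": joint angles; "dq": joint speeds; "effort": joint torques, N m; "tool_pos": TCP position; "tool_rot": TCP orientation; "contact_force": force on the tool from outside, world axes, zero at the start; "wrist_torque": the same for the moment, N m; "opening": finger opening in m; "grip_force": force on a finger pad.
Only numpy, scipy, OpenCV 4.12 (cv2) and the standard library are available. Lean on these libraries where they do the work, as an engineer would, in place of code of your own. Each camera call takes 0.05 s, during which the arm holds its last target. There are 200 camera calls.

## Working session

There is one attempt and no reset: what is moved stays moved. The work goes in short steps, Python scripts to look and compute and a tool call to move; the robot and the scene stay as the last step left them, time stands still between calls to the robot, and variables do not carry over. Pictures are saved under pics/ and viewed, at most 10 in all, crops included, and the job is handed in when it is done.

Besides the shell and the picture viewer there is one more tool, called after "Request:" in YAML: its name, and indented under it one key for each argument. play_rows: Moves the arm, as the interface text tells. Shift numbers are shares of 0.05 m and turn numbers shares of 8 degrees, none past 1 either way. Its arguments: {"type":"object","properties":{"series":{"type":"array"},"force":{"type":"number"}},"required":["series"]}

```bash
mkdir -p pics; cat > h.py <<'E'
import numpy as np, cv2
from scipy.spatial.transform import Rotation as R
from station import ctrl, imaging
def cam(n):
    o=ctrl.get_obs(); d=imaging.get_image(n)
    if n=="wrist":
        T=np.eye(4);T[:3,:3]=R.from_rotvec(o["tool_rot"]).as_matrix();T[:3,3]=o["tool_pos"]
        d["E"]=np.linalg.inv(T@np.array(d["hand_eye"]))
    else: d["E"]=np.array(d["extrinsics"])
    return d
def ray(d,u,v):
    C=np.linalg.inv(d["E"]); r=C[:3,:3]@np.array([(u-d["cx"])/d["fx"],(v-d["cy"])/d["fy"],1]); return C[:3,3],r
def onz(d,u,v,z):
    c,r=ray(d,u,v); return c+r*(z-c[2])/r[2]
def proj(d,p):
    q=d["E"]@np.append(p,1); return np.array([d["fx"]*q[0]/q[2]+d["cx"],d["fy"]*q[1]/q[2]+d["cy"]])
E
python3 - <<'E'
from h import *
o=ctrl.get_obs();print({k:np.round(v,3) for k,v in o.items()})
a=cam("scene");b=cam("top");
cv2.imwrite("pics/s.png",a["color"]);cv2.imwrite("pics/t.png",b["color"])
for d in(a,b):print(d["fx"],np.round(np.linalg.inv(d["E"]),3))
E
```

```text
{'t': np.float64(0.0), 'q': array([ 1.212,  0.053,  1.614,  0.   ,  1.476, -0.119]), 'dq': array([ 0.   , -0.   ,  0.001, -0.   , -0.001,  0.001]), 'effort': array([-2.0000e-03, -3.9368e+01, -3.7017e+01, -0.0000e+00,  7.0000e-03,
        0.0000e+00]), 'tool_pos': array([0.148, 0.607, 0.23 ]), 'tool_rot': array([-3.760e-01, -3.119e+00,  3.000e-03]), 'contact_force': array([-0.338,  0.289, -0.51 ]), 'wrist_torque': array([-0.055,  0.035, -0.036]), 'grip_force': np.float64(0.0), 'opening': np.float64(0.085)}
394.8806749648784 [[ 1.000e+00  1.800e-02 -1.000e-02  6.720e-01]
 [ 2.100e-02 -8.570e-01  5.150e-01 -3.920e-01]
 [ 1.000e-03 -5.150e-01 -8.570e-01  1.034e+00]
 [ 0.000e+00  0.000e+00  0.000e+00  1.000e+00]]
457.68598157057085 [[ 0.027 -0.995  0.096  0.563]
 [-0.999 -0.03  -0.024  0.069]
 [ 0.027 -0.095 -0.995  1.148]
 [ 0.     0.     0.     1.   ]]
```

View pics/s.png

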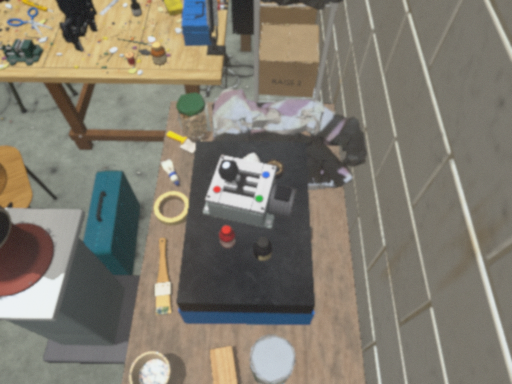

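View pics/t.png

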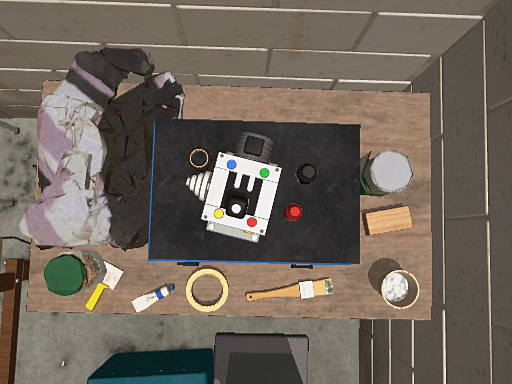

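The top view (x up, y left) shows the gearbox at about (242,195). The discs are blue (231,164), green (264,173), yellow (219,213) and red (252,222), and the knob is at (236,205). So green is the far slot of the right column. The red bottle is at (293,212) and the black one at (306,173).

```bash
python3 - <<'E'
from h import *
P={}
for n in("top","scene"):
    d=cam(n); h=cv2.cvtColor(d["color"],cv2.COLOR_BGR2HSV)
    guess={"top":dict(b=(231,164),g=(264,173),y=(219,213),r=(252,222)),"scene":dict(g=(260,198),b=(266,171),r=(217,189))}[n]
    for k,c in guess.items():
        hue=dict(b=110,g=65,y=27,r=0)[k]
        dh=np.abs(h[...,0].astype(int)-hue);dh=np.minimum(dh,180-dh)
        m=((dh<14)&(h[...,1]>110)&(h[...,2]>60)).astype(np.uint8)
        nl,l,s,ce=cv2.connectedComponentsWithStats(m)
        i=min(range(1,nl),key=lambda i:np.hypot(*(ce[i]-c))+(100 if s[i,4]<8 else 0))
        p=onz(d,*ce[i],0.2915); print(n,k,ce[i].round(1),s[i,4],p.round(4))
        if n=="top":P[k]=p
c=sum(P.values())/4; ex=(P["b"]-P["y"]+P["g"]-P["r"]); yaw=np.arctan2(ex[1],ex[0])
print("centre",c,"yaw",yaw, [np.linalg.norm(P[a]-P[b]) for a,b in("by","gr","bg","yr")])
d=cam("top"); cv2.imwrite("pics/tz.png",cv2.resize(d["color"][120:250,170:330],None,fx=5,fy=4.6,interpolation=3))
d["E"].dump("pics/E.npy")
E
```

```text
top b [231.1 164.1] 63 [0.6889 0.101  0.2915]
top g [264.  172.5] 60 [0.6748 0.0385 0.2915]
top y [218.1 213.1] 67 [0.5959 0.1222 0.2915]
top r [251.2 221.9] 67 [0.5812 0.06   0.2915]
scene g [258.5 198. ] 26 [0.6739 0.038  0.2915]
scene b [265.5 174. ] 26 [0.6887 0.1009 0.2915]
scene r [216.6 188.9] 27 [0.5812 0.0591 0.2915]
centre [0.63518627 0.08043882 0.2915    ] yaw -0.22466580333707314 [np.float64(0.09540454484033582), np.float64(0.0960455946241013), np.float64(0.06408566484684255), np.float64(0.0639633557640609)]
```

View pics/tz.png

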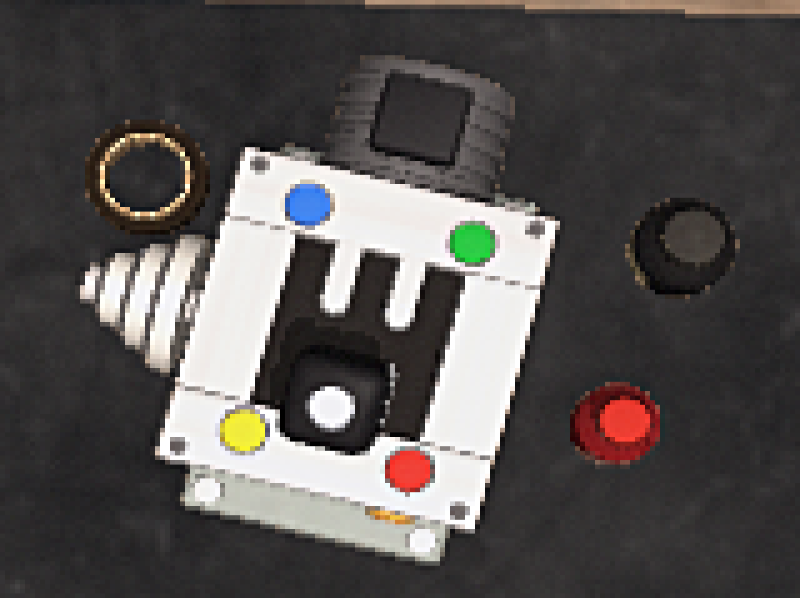

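Green disc: far slot, right column. The gate is at (0.635, 0.080) with yaw −12.9°, so tool x ≈ −x_g and tool y ≈ y_g already. I'll shut the fingers, rise and go round to the near side.

Request:
play_rows:
  series:
    - [0,[0,0,-1],[0,0,0]]
    - [0,[0,0,-1],[0,0,0]]
    - [0,[0,0,-1],[0,0,0]]
    - [0,[0,0,-1],[0,0,-0.11]]
    - [0,[-0.72,-0.565,0],[0,0,0]]
    - [0,[-0.72,-0.565,0],[0,0,0]]
    - [0,[-0.72,-0.565,0],[0,0,0]]
    - [0,[-0.72,-0.565,0],[0,0,0]]
  force: 20

```text
t: 1.25
tool_pos: [0.2643, 0.4637, 0.4312]
tool_rot: [0.351, 3.122, -0.0]
contact_force: [0.8, 0.0, 0.1]
opening: 0.0002
grip_force: 0.0
```

Request:
play_rows:
  series:
    - [0,[-0.72,-0.565,0],[0,0,0]]
    - [0,[-0.72,-0.565,0],[0,0,0]]
    - [0,[-0.72,-0.565,0],[0,0,0]]
    - [0,[-0.72,-0.565,0],[0,0,0]]
    - [0,[-0.72,-0.565,0],[0,0,0]]
    - [0,[-0.72,-0.565,0],[0,0,0]]
    - [0,[-0.72,-0.565,0],[0,0,0]]
    - [0,[-0.72,-0.565,0],[0,0,0]]

```text
t: 2.25
tool_pos: [0.4949, 0.1791, 0.4313]
tool_rot: [0.352, 3.122, 0.0]
contact_force: [0.2, -0.2, 0.6]
opening: 0.0002
grip_force: 0.0
```

```bash
cat >> h.py <<'E'
G=np.array([0.6352,0.0804,0.199]); RG=R.from_euler("z",-0.2247)
def knob(d):
    # white cap of the knob: nearest bright blob inside the gate; assume ~0.345 high
    h=cv2.cvtColor(d["color"],cv2.COLOR_BGR2HSV); m=((h[...,1]<60)&(h[...,2]>190)).astype(np.uint8)
    n,l,s,c=cv2.connectedComponentsWithStats(m)
    for i in range(1,n):
        if 15<s[i,4]<150:
            p=onz(d,*c[i],0.345); g=RG.inv().apply(p-G)*1000
            if abs(g[0])<65 and abs(g[1])<60: print("cap",c[i].round(1),s[i,4],"g",g.round(1),"throw~",np.arctan2(g[0],141).round(3),"cross~",np.arctan2(g[1],141).round(3))
def st(target=None):
    o=ctrl.get_obs(); g=RG.inv().apply(o["tool_pos"]-G)*1000; T=R.from_rotvec(o["tool_rot"])
    print("t",round(float(o["t"]),2),"tcp_g",g.round(1),"F_g",RG.inv().apply(o["contact_force"]).round(1),"rel rot deg",np.degrees((R.from_rotvec([0,np.pi,0]).inv()*RG.inv()*T).as_rotvec()).round(2))
    if target is not None: print("shares",(T.inv().apply(RG.apply((np.array(target)-g)/50))).round(2))
E
python3 - <<'E'
from h import *
st([-95,0,113]); knob(cam("top"))
E
```

```text
t 2.25 tcp_g [-158.8   65.   232.3] F_g [ 0.2 -0.2  0.6] rel rot deg [-0.01 -0.01 -0.01]
shares [-1.28 -1.3   2.39]
cap [235.8 208.2] 63 g [-32.9   0.6 146. ] throw~ -0.229 cross~ 0.004
```

Request:
play_rows:
  series:
    - [0,[-0.64,-0.65,0],[0,0,0]]
    - [0,[-0.64,-0.65,0],[0,0,0]]
    - [0,[0,0,0.8],[0,0,0]]
    - [0,[0,0,0.8],[0,0,0]]
    - [0,[0,0,0.8],[0,0,0]]
    - [0,[0,0,0],[0,0,0]]

```text
t: 3.05
tool_pos: [0.5401, 0.1028, 0.3069]
tool_rot: [-0.351, -3.114, 0.002]
contact_force: [-0.2, -0.2, 0.5]
opening: -0.0
grip_force: 0.0
```

```bash
python3 - <<'E'
from h import *
st([-70,0,113]); d=cam("wrist"); cv2.imwrite("pics/w1.png",d["color"])
E
```

```text
t 3.05 tcp_g [-97.7   0.7 107.9] F_g [-0.1 -0.2  0.5] rel rot deg [ 0.13  0.45 -0.01]
shares [-0.55 -0.01 -0.11]
```

View pics/w1.png

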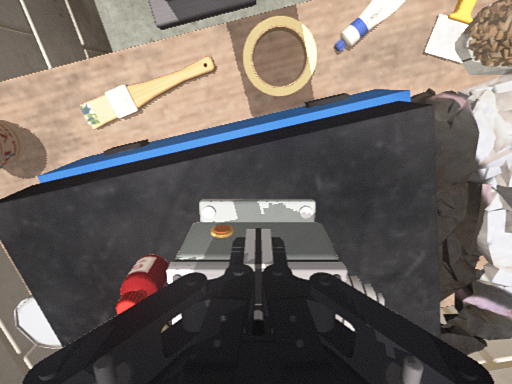

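The wrist camera looks at the near side of the gearbox and the fingers hide the knob, so I'll use the top camera and force readings. I'll go in gently to contact.

Request:
play_rows:
  series:
    - [0,[-0.3,0,-0.08],[0,0,0]]
    - [0,[-0.2,0,0],[0,0,0]]
    - [0,[-0.15,0,0],[0,0,0]]
    - [0,[-0.15,0,0],[0,0,0]]
    - [0,[-0.1,0,0],[0,0,0]]
    - [0,[-0.1,0,0],[0,0,0]]
    - [0,[0,0,0],[0,0,0]]
    - [0,[0,0,0],[0,0,0]]

```text
t: 4.1
tool_pos: [0.5909, 0.0917, 0.315]
tool_rot: [0.352, 3.122, -0.0]
contact_force: [-0.6, 0.6, -0.4]
opening: 0.0001
grip_force: 0.2
```

```bash
python3 - <<'E'
from h import *
st([-40,0,113]); knob(cam("top"))
E
```

```text
t 4.1 tcp_g [-45.7   1.1 116. ] F_g [-0.8  0.5 -0.4] rel rot deg [ 0.01 -0.01 -0.01]
shares [-0.11 -0.02  0.06]
cap [236.4 168.2] 21 g [ 35.7  17.5 146. ] throw~ 0.248 cross~ 0.123
```

```bash
python3 - <<'E'
from h import *
d=cam("scene"); cv2.imwrite("pics/s2.png",cv2.resize(d["color"][110:240,170:330],None,fx=5,fy=4.6,interpolation=3))
for a in (-.25,-.1,0): print(a,proj(d,G+RG.apply(np.array([.143*np.sin(a),0,.005+.143*np.cos(a)]))).round(1))
E
```

```text
-0.25 [224.8 164.9]
-0.1 [234.3 165.9]
0 [240.8 167.1]
```

View pics/s2.png

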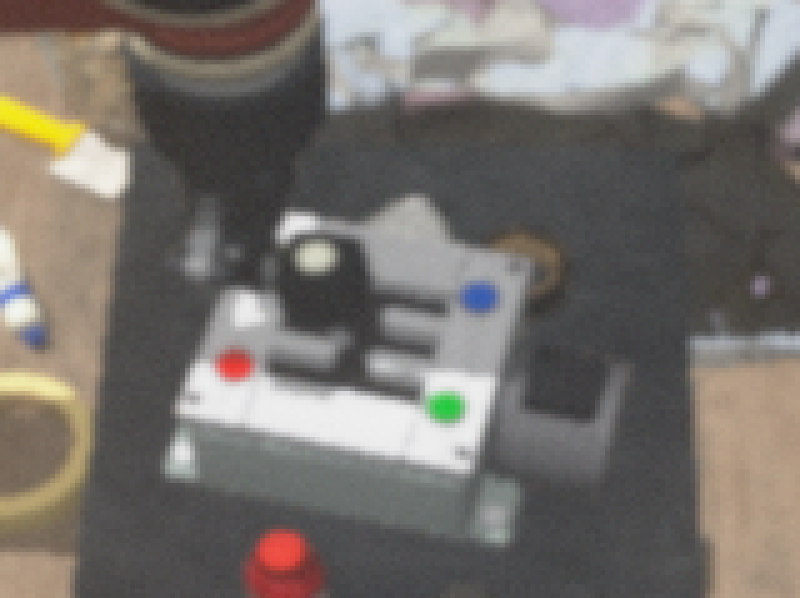

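The scene view shows the cap at image (233,165.4), which means throw ≈ −0.12: the fingers are pushing the lever, at very low force. This camera can track the cap.

Request:
play_rows:
  series:
    - [0,[-0.07,-0.02,0.05],[0,0,0]]
    - [0,[-0.07,0,0],[0,0,0]]
    - [0,[-0.06,0,0],[0,0,0]]
    - [0,[-0.06,0,0],[0,0,0]]
    - [0,[0,0,0],[0,0,0]]
    - [0,[0,0,0],[0,0,0]]

```text
t: 4.95
tool_pos: [0.6034, 0.0878, 0.3126]
tool_rot: [0.352, 3.122, -0.0]
contact_force: [-1.3, -0.1, 2.0]
opening: -0.0001
grip_force: 0.4
```

```bash
cat >> h.py <<'E'
from scipy.optimize import least_squares
def lever(a0=0,b0=0,L=.143):
    d=cam("scene")
    f=lambda q:proj(d,G+RG.apply(np.array([L*np.sin(q[0]),L*np.cos(q[0])*np.sin(q[1]),.005+L*np.cos(q[0])*np.cos(q[1])])))
    h=cv2.cvtColor(cv2.resize(d["color"],None,fx=4,fy=4,interpolation=cv2.INTER_CUBIC),cv2.COLOR_BGR2HSV)
    m=((h[...,1]<70)&(h[...,2]>130)).astype(np.uint8); n,l,s,c=cv2.connectedComponentsWithStats(m)
    c=(c-1.5)/4
    ok=[i for i in range(1,n) if 150<s[i,4]<1200 and s[i,2]<45 and s[i,3]<40 and np.hypot(*(c[i]-f((a0,b0))))<12]
    for i in ok:
        q=least_squares(lambda q:f(q)-c[i],(a0,b0)).x; print("cap",c[i].round(1),s[i,4],"throw,cross",q.round(3))
E
python3 - <<'E'
from h import *
st([-29,0,113]); lever(0,0)
E
```

```text
t 4.95 tcp_g [-3.260e+01  1.000e-01  1.136e+02] F_g [-1.3 -0.4  2. ] rel rot deg [ 0.01 -0.01 -0.01]
shares [-0.07 -0.    0.01]
cap [238.7 166.3] 704 throw,cross [-0.033  0.006]
```

Request:
play_rows:
  series:
    - [0,[-0.04,0,0],[0,0,0]]
    - [0,[-0.03,0,0],[0,0,0]]
    - [0,[0,0,0],[0,0,0]]
    - [0,[0,0,0],[0,0,0]]

```text
t: 5.5
tool_pos: [0.6067, 0.0871, 0.3127]
tool_rot: [-0.352, -3.122, 0.0]
contact_force: [-1.8, 0.2, 1.1]
opening: 0.0001
grip_force: 0.7
```

```bash
python3 - <<'E'
from h import *
st([-60,0,113]); lever(0,0)
E
```

```text
t 5.5 tcp_g [-2.930e+01  1.000e-01  1.137e+02] F_g [-1.8 -0.2  1.1] rel rot deg [ 0.    0.   -0.01]
shares [ 0.61 -0.    0.01]
cap [240.2 166.6] 733 throw,cross [-0.01   0.007]
```

Request:
play_rows:
  series:
    - [0,[0.6,0,0],[0,0,0]]
    - [0,[0,0.5,0],[0,0,0]]
    - [0,[0,0.6,0],[0,0,0]]
    - [0,[-0.6,0,0],[0,0,0]]
    - [0,[-0.59,0,0],[0,0,0]]
    - [0,[0,-0.2,0],[0,0,0]]
    - [0,[0,-0.1,0],[0,0,0]]
    - [0,[0,0,0],[0,0,0]]

```text
t: 6.55
tool_pos: [0.6438, 0.1192, 0.3131]
tool_rot: [0.353, 3.121, 0.0]
contact_force: [-0.7, 0.3, -0.7]
opening: -0.0001
grip_force: 0.0
```

```bash
python3 - <<'E'
from h import *
st([0,32.5,113]); lever(0,0)
E
```

```text
t 6.55 tcp_g [ -0.3  39.7 114.1] F_g [-0.7  0.2 -0.7] rel rot deg [-0.01 -0.02  0.01]
shares [-0.01 -0.14  0.02]
cap [240.1 166.7] 767 throw,cross [-0.011  0.005]
```

Request:
play_rows:
  series:
    - [0,[0,0,0.2],[0,0,0]]
    - [0,[0,-0.1,0],[0,0,0]]
    - [0,[0,-0.08,0],[0,0,0]]
    - [0,[0,-0.08,0],[0,0,0]]
    - [0,[0,-0.08,0],[0,0,0]]
    - [0,[0,-0.08,0],[0,0,0]]
    - [0,[0,0,0],[0,0,0]]
    - [0,[0,0,0],[0,0,0]]

```text
t: 7.6
tool_pos: [0.6401, 0.0993, 0.3046]
tool_rot: [0.351, 3.119, 0.001]
contact_force: [0.2, 0.2, 7.2]
opening: 0.0
grip_force: 2.9
```

```bash
python3 - <<'E'
from h import *
st([0,0,103]); lever(0,-0.12)
E
```

```text
t 7.6 tcp_g [  0.5  19.5 105.6] F_g [0.2 0.3 7.2] rel rot deg [-0.05 -0.17 -0.03]
shares [ 0.01 -0.39  0.05]
cap [237.4 175. ] 847 throw,cross [-0.013 -0.141]
```

Request:
play_rows:
  series:
    - [0,[0,0,0],[0,0,0]]
    - [0,[0,0,0],[0,0,0]]

```text
t: 7.9
tool_pos: [0.6401, 0.0993, 0.3046]
tool_rot: [0.351, 3.119, 0.001]
contact_force: [-0.1, 1.6, 6.1]
opening: 0.0
grip_force: 2.9
```

```bash
python3 - <<'E'
from h import *
st([0,0,103]); print(ctrl.get_obs()["wrist_torque"].round(2));d=cam("scene"); cv2.imwrite("pics/s3.png",cv2.resize(d["color"][110:240,170:330],None,fx=5,fy=4.6,interpolation=3))
E
```

```text
t 7.9 tcp_g [  0.5  19.5 105.6] F_g [-0.5  1.5  6.1] rel rot deg [-0.04 -0.17 -0.04]
shares [ 0.01 -0.39  0.05]
[-0.02  0.05  0.01]
```

View pics/s3.png

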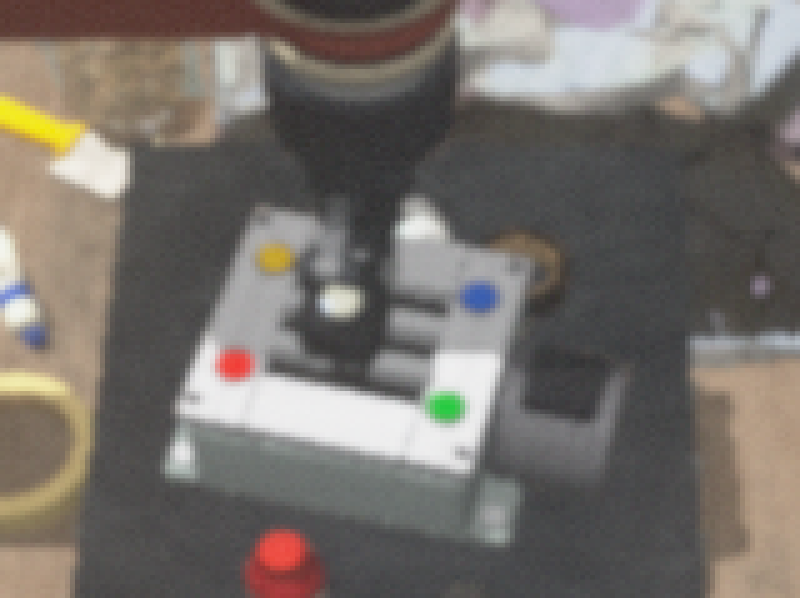

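The cap is at image (238,175), cross ≈ −0.14, throw ≈ −0.01. The lever is still in the cross-way and the fingers are on its left side. I'll relieve the small vertical load and continue.

Request:
play_rows:
  series:
    - [0,[0,0,-0.03],[0,0,0]]
    - [0,[0,-0.06,0],[0,0,0]]
    - [0,[0,-0.06,0],[0,0,0]]
    - [0,[0,-0.06,0],[0,0,0]]
    - [0,[0,-0.06,0],[0,0,0]]
    - [0,[0,0,0],[0,0,0]]
    - [0,[0,0,0],[0,0,0]]

```text
t: 8.82
tool_pos: [0.6369, 0.0871, 0.304]
tool_rot: [-0.352, -3.121, 0.001]
contact_force: [0.0, -0.2, 2.3]
opening: 0.0001
grip_force: 1.2
```

```bash
python3 - <<'E'
from h import *
st([0,0,105]); lever(0,-0.25)
E
```

```text
t 8.82 tcp_g [  0.2   6.9 105. ] F_g [ 0.1 -0.2  2.3] rel rot deg [ 0.02  0.02 -0.  ]
shares [ 0.   -0.14  0.  ]
cap [235.9 180.6] 904 throw,cross [-0.013 -0.232]
```

Request:
play_rows:
  series:
    - [0,[0,-0.05,0],[0,0,0]]
    - [0,[0,-0.05,0],[0,0,0]]
    - [0,[0,-0.03,0],[0,0,0]]
    - [0,[0,0,0],[0,0,0]]
    - [0,[0,0,0],[0,0,0]]

```text
t: 9.5
tool_pos: [0.6354, 0.081, 0.3038]
tool_rot: [-0.352, -3.121, 0.0]
contact_force: [0.2, 1.3, -0.6]
opening: 0.0003
grip_force: 0.4
```

```bash
python3 - <<'E'
from h import *
st([0,0,105]); lever(0,-0.29)
E
```

```text
t 9.5 tcp_g [  0.    0.6 104.8] F_g [-0.1  1.3 -0.6] rel rot deg [ 0.01  0.05 -0.01]
shares [ 0.   -0.01 -0.  ]
cap [235.1 183.3] 940 throw,cross [-0.013 -0.274]
```

Request:
play_rows:
  series:
    - [0,[0,-0.04,0],[0,0,0]]
    - [0,[0,0,0],[0,0,0]]
    - [0,[0,0,0],[0,0,0]]

```text
t: 9.93
tool_pos: [0.6351, 0.079, 0.3043]
tool_rot: [-0.352, -3.122, 0.0]
contact_force: [0.8, 0.4, -0.4]
opening: 0.0002
grip_force: 0.5
```

```bash
python3 - <<'E'
from h import *
st([0,0,105]); lever(0,-0.29)
E
```

```text
t 9.93 tcp_g [  0.2  -1.4 105.3] F_g [ 0.7  0.6 -0.4] rel rot deg [ 0.01  0.01 -0.01]
shares [0.   0.03 0.01]
cap [234.9 184.3] 974 throw,cross [-0.013 -0.289]
```

Request:
play_rows:
  series:
    - [0,[0,-0.02,0],[0,0,0]]
    - [0,[0,0,0],[0,0,0]]
    - [0,[0,0.6,0],[0,0,0]]
    - [0,[0.65,0,0],[0,0,0]]
    - [0,[0.65,0,0],[0,0,0]]
    - [0,[0,-0.6,0],[0,0,0]]
    - [0,[0,-0.6,0.08],[0,0,0]]
    - [0,[0,0,0],[0,0,0]]

```text
t: 10.98
tool_pos: [0.5645, 0.0617, 0.3004]
tool_rot: [0.356, 3.121, -0.001]
contact_force: [0.2, 1.1, 0.2]
opening: 0.0002
grip_force: 0.0
```

```bash
python3 - <<'E'
from h import *
st([-32,-32,101]); lever(0,-0.29)
E
```

```text
t 10.97 tcp_g [-64.7 -34.  101.4] F_g [-0.1  1.2  0.2] rel rot deg [ 0.05 -0.02  0.14]
shares [-0.65  0.04  0.01]
cap [235.1 184.5] 936 throw,cross [-0.009 -0.292]
```

The lever stayed at cross −0.29, throw ≈ −0.01. Now the push into the far right slot.

Request:
play_rows:
  series:
    - [0,[-0.4,0.04,0],[0,0,0]]
    - [0,[-0.2,0,0],[0,0,0]]
    - [0,[-0.1,0,0],[0,0,0]]
    - [0,[-0.08,0,0],[0,0,0]]
    - [0,[-0.08,0,0],[0,0,0]]
    - [0,[-0.08,0,0],[0,0,0]]
    - [0,[0,0,0],[0,0,0]]
    - [0,[0,0,0],[0,0,0]]

```text
t: 12.02
tool_pos: [0.6112, 0.0548, 0.3002]
tool_rot: [0.352, 3.121, 0.0]
contact_force: [-0.8, -0.9, 0.7]
opening: -0.0003
grip_force: 0.3
```

```bash
python3 - <<'E'
from h import *
st([6,-32,101]); lever(0.13,-0.29)
E
```

```text
t 12.03 tcp_g [-17.7 -30.3 101.2] F_g [-0.6 -1.   0.7] rel rot deg [-0.   -0.02 -0.01]
shares [-0.47 -0.03  0.  ]
cap [242.2 186.2] 971 throw,cross [ 0.098 -0.292]
```

Request:
play_rows:
  series:
    - [0,[-0.08,0,0],[0,0,0]]
    - [0,[-0.08,0,0],[0,0,0]]
    - [0,[-0.07,0,0],[0,0,0]]
    - [0,[-0.07,0,0],[0,0,0]]
    - [0,[-0.05,0,0],[0,0,0]]
    - [0,[-0.05,0,0],[0,0,0]]
    - [0,[0,0,0],[0,0,0]]
    - [0,[0,0,0],[0,0,0]]

```text
t: 13.08
tool_pos: [0.6306, 0.0503, 0.3001]
tool_rot: [-0.352, -3.122, 0.0]
contact_force: [-1.1, -0.2, -0.5]
opening: 0.0001
grip_force: 0.6
```

```bash
python3 - <<'E'
from h import *
st([6.6,-32,101]); lever(0.28,-0.29)
E
```

```text
t 13.07 tcp_g [  2.3 -30.4 101.1] F_g [-1.1 -0.5 -0.5] rel rot deg [ 0.01  0.   -0.02]
shares [-0.09 -0.03  0.  ]
cap [254.3 189.3] 935 throw,cross [ 0.278 -0.293]
```

Request:
play_rows:
  series:
    - [0,[-0.04,0,0],[0,0,0]]
    - [0,[-0.04,0,0],[0,0,0]]
    - [0,[0,0,0],[0,0,0]]
    - [0,[0,0,0],[0,0,0]]

```text
t: 13.62
tool_pos: [0.6346, 0.0494, 0.3004]
tool_rot: [0.352, 3.122, -0.0]
contact_force: [-1.0, 0.1, -0.7]
opening: 0.0002
grip_force: 0.8
```

```bash
python3 - <<'E'
from h import *
st(); lever(0.32,-0.29)
E
```

```text
t 13.62 tcp_g [  6.3 -30.4 101.4] F_g [-1.  -0.1 -0.7] rel rot deg [ 0.   -0.01 -0.01]
cap [256.7 190. ] 926 throw,cross [ 0.315 -0.293]
```

Request:
play_rows:
  series:
    - [0,[-0.02,0,0],[0,0,0]]
    - [0,[0,0,0],[0,0,0]]
    - [0,[0,0,0],[0,0,0]]

```text
t: 14.05
tool_pos: [0.6355, 0.0492, 0.3003]
tool_rot: [0.352, 3.122, -0.0]
contact_force: [-1.4, 0.9, -2.2]
opening: 0.0003
grip_force: 0.8
```

```bash
python3 - <<'E'
from h import *
st(); lever(0.32,-0.29)
E
```

```text
t 14.05 tcp_g [  7.2 -30.4 101.3] F_g [-1.5  0.5 -2.2] rel rot deg [ 0.   -0.   -0.01]
cap [257.2 190.2] 891 throw,cross [ 0.323 -0.293]
```

Force is still only friction-level, so the stop isn't reached yet. I'll continue in 1 mm steps.

Request:
play_rows:
  series:
    - [0,[-0.02,0,0],[0,0,0]]
    - [0,[0,0,0],[0,0,0]]
    - [0,[0,0,0],[0,0,0]]

```text
t: 14.48
tool_pos: [0.6364, 0.049, 0.3002]
tool_rot: [-0.352, -3.122, -0.0]
contact_force: [-3.2, 1.1, -1.9]
opening: -0.0002
grip_force: 1.3
```

```bash
python3 - <<'E'
from h import *
st(); lever(0.32,-0.29)
E
```

```text
t 14.47 tcp_g [  8.1 -30.3 101.2] F_g [-3.3  0.4 -1.9] rel rot deg [-0.    0.02 -0.02]
cap [257.5 190.2] 909 throw,cross [ 0.328 -0.292]
```

Request:
play_rows:
  series:
    - [0,[-0.02,0,0],[0,0,0]]
    - [0,[0,0,0],[0,0,0]]
    - [0,[0,0,0],[0,0,0]]

```text
t: 14.9
tool_pos: [0.6372, 0.0489, 0.3001]
tool_rot: [-0.352, -3.121, -0.0]
contact_force: [-3.2, 1.2, -1.6]
opening: -0.0001
grip_force: 2.1
```

```bash
python3 - <<'E'
from h import *
st(); lever(0.32,-0.29)
E
```

```text
t 14.9 tcp_g [  9.  -30.3 101.1] F_g [-3.4  0.4 -1.6] rel rot deg [ 0.    0.05 -0.02]
cap [257.8 190.3] 889 throw,cross [ 0.332 -0.292]
```

Request:
play_rows:
  series:
    - [0,[-0.03,0,0],[0,0,0]]
    - [0,[0,0,0],[0,0,0]]
    - [0,[0,0,0],[0,0,0]]

```text
t: 15.32
tool_pos: [0.6383, 0.0486, 0.2999]
tool_rot: [-0.351, -3.12, -0.0]
contact_force: [-5.7, 1.8, -1.4]
opening: -0.0002
grip_force: 3.1
```

```bash
python3 - <<'E'
from h import *
st(); lever(0.32,-0.29)
E
```

```text
t 15.32 tcp_g [ 10.1 -30.3 100.9] F_g [-6.   0.5 -1.4] rel rot deg [ 0.01  0.13 -0.03]
cap [258.1 190.4] 905 throw,cross [ 0.337 -0.291]
```

Force has risen to 6 N at throw ≈ 0.33, which is the stop. I'll back off and look.

Request:
play_rows:
  series:
    - [0,[0.3,0,0],[0,0,0]]
    - [0,[0.8,0,0],[0,0,0]]
    - [0,[0.9,0,-0.3],[0,0,0]]
    - [0,[0.5,0,-0.9],[0,0,0]]
    - [0,[0,0,-0.9],[0,0,0]]
    - [0,[0,0,0],[0,0,0]]
    - [0,[0,0,0],[0,0,0]]

```text
t: 16.25
tool_pos: [0.5171, 0.0761, 0.4056]
tool_rot: [0.352, 3.12, -0.0]
contact_force: [0.5, 0.3, -0.6]
opening: 0.0001
grip_force: 0.0
```

```bash
python3 - <<'E'
from h import *
st(); lever(0.32,-0.29); d=cam("top"); knob(d); cv2.imwrite("pics/t2.png",cv2.resize(d["color"][120:250,170:330],None,fx=5,fy=4.6,interpolation=3))
E
```

```text
t 16.25 tcp_g [-114.2  -30.5  206.6] F_g [ 0.4  0.4 -0.6] rel rot deg [-0.01 -0.13 -0.  ]
cap [257.6 190.3] 1124 throw,cross [ 0.33  -0.292]
cap [268.5 170.7] 52 g [ 45.8 -38.7 146. ] throw~ 0.314 cross~ -0.268
cap [278.  174.2] 43 g [ 44.  -56.4 146. ] throw~ 0.303 cross~ -0.381
cap [250.2 183.8] 38 g [ 15.1 -13.2 146. ] throw~ 0.107 cross~ -0.093
cap [207.5 195.9] 17 g [-24.5  54.  146. ] throw~ -0.172 cross~ 0.365
cap [232.3 200.4] 33 g [-21.2   9.9 146. ] throw~ -0.149 cross~ 0.07
cap [245. 205.] 45 g [-23.4 -13.6 146. ] throw~ -0.164 cross~ -0.096
cap [214.8 217.4] 94 g [-57.7  31.9 146. ] throw~ -0.388 cross~ 0.222
cap [245.  226.2] 21 g [-59.3 -23.  146. ] throw~ -0.398 cross~ -0.162
```

View pics/t2.png

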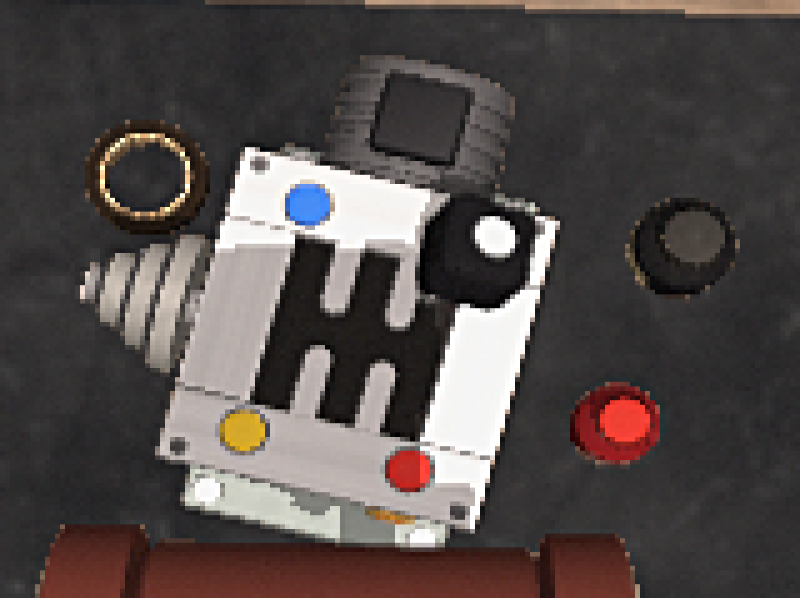

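The knob (crop (480,245)) covers the green disc in the far right slot at throw ≈ 0.33. The bottles and tape haven't moved and the arm is clear, so I'm handing in.

```bash
python3 -c "
from h import *
print(ctrl.finish_job())"
```

```text
the job is handed in; nothing more can be done
None
```

The lever is fully home against its stop in the far right slot at the green disc (throw about 0.33 rad). It was pushed there with shut fingers at no more than about 7 N, the bottles and tape are where they were, the arm is clear of the lever, and the job is handed in.

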